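# Fetch the slim battery from behind and put it on charge

### The arm

A 7-joint arm with a two-finger parallel gripper is mounted at the origin on the work surface. World frame = base frame: x ahead of the robot, y to its left, z up, the work surface at z = 0. Lengths are in m, angles in rad, forces in N, time in s.
With the tool pointing down it reaches from about 0.425 to 0.875 m from the base axis. Payload 4.7 kg.
Tool frame: the origin (TCP) lies on the centre line of the jaws, within the pads' length; the fingertips stand ahead of it and the grasp point (between the pads) lies 2 mm behind it (nose_length is the z of the fingertips in the tool frame, in m); z points along the fingers, y is the line along which they close (so a half turn about z gives the same grasp; the last joint's range is limited). The gripper opens to 87 mm and grips with 3 to 60 N. Pads are 19 mm wide; open, the fingers measure 117 mm over their backs; the gripper's body (75 mm by 190 mm) begins 51 mm behind the grasp point.
Start: joints at [1.209, 0.321, -0.07, 1.45, 0.023, 1.371, -0.057], TCP at [0.239, -0.605, 0.24] pointing down, gripper open.
Joint ranges: [-2.86, 2.86], [-0.3, 2.09], [-1.38, 1.24], [0.06, 2.45], [-1.56, 4.7], [0.09, 2.05], [-2.69, 2.69]. Speed limits (rad/s): [2.57, 2.57, 3.14, 3.14, 3.14, 3.14, 3.14].

### API

Orientations are given as a rotation vector (axis times angle).
In Python, from bench import * gives the robot as it stands.
- The arm moves only by the tool send_rows, never from a script. Its arguments are lists of equal length, an entry for each row: "xyz": the shift along the tool's x, y, z in mm, a list of three; "dr": the turn, a rotation vector about the tool's x, y, z in rad, a list of three. A call has exactly 10 rows; each row is the pose to reach, as a shift and turn from the pose commanded when the call began, along the tool's axes at that moment; what a row does not reach only later rows make up. A row lasts 1/12 s, in which the tool goes at most 41.7 mm and 7.16 degrees, less where a joint would pass 70% of its speed; a pose out of reach is approached as far as the arm can. A call with a gripper value outside its range is refused whole. "jaw" is the finger opening in mm, from 0 to 87, set as the call begins (left out, the last holds). The fingers move at their own pace and stop on an object; "grip_force" is the grip in N (left out, the last holds). Time passes only in rows, so rows that repeat a pose let the fingers close, or fill a call up. It gives the time, the measured TCP pose, the force, the opening and the grip force at its end, in the units of the state.
- get_state(): the state, without advancing time (a new reading comes with each control period).
- get_image(name): name is "scene" or "top" or "wrist"; returns the picture (420x560x3 uint8, red, green, blue); there is no depth.
- calibration(name): a dict with "vfov" (degrees; the focal length in pixels is half the picture's height over the tangent of half this angle, whatever the lens; pixels are square), "cx", "cy" (the principal point, pixels), "rvec" (rotation vector, rad) and "tvec" (3), from world to camera coordinates, as OpenCV has them; the wrist camera has in their place "hand_eye" (4x4, takes a point from camera to tool coordinates, whose origin is the TCP and whose axes are the flange's). Camera axes: x right, y down, z forward; pixel columns grow to the right and rows downward; lengths in m; the calibration is good to about 2 mm. The wrist camera is an equidistant fisheye: a pixel r from the principal point sees the ray r / f radians off the axis. A picture is of the moment at which its call begins: read the wrist's pose just before it. calibration takes no time and is no camera call.
- close_job(): hands the job in; it is judged then, once.
The state is a dict: "time": time; "joint_positions": joint angles; "qd": joint speeds; "joint_torque": joint torques, N m; "position": TCP position; "tool_rot": TCP orientation; "ft_force": force on the tool from outside, world axes, zero at the start; "torque": the same for the moment, N m; "grip_width": opening from 0.0 (shut) to 1.0 (fully open); "grip_force": force on a finger pad.
Only numpy, scipy, OpenCV 4.12 (cv2) and the standard library are available. Lean on these libraries where they do the work, as an engineer would, in place of code of your own. Each camera call takes 0.05 s, during which the arm holds its last target. There are 200 camera calls.

### The job

Stand the block battery and the capacitor, which block the slim battery behind them, upright on the rubber mat; only when both are there, lift out the slim battery and set it upright, terminals up, fully down in the recess of the charging cradle (either way round). Then put the block battery and the capacitor back upright in the metal tray, each in exactly the spot it came from, the battery square with the tray as before. Set everything down gently, drop or tip nothing over, and leave the small cell and the solder reel where they are.

Things in the scene. Friction and masses are not known exactly. Their poses are not given: they have to be found in the camera images.
- block_battery: Rechargeable block battery, standing: grey box with a black top band, 70 (own x) x 47 (own y) x 99 mm high, two 5 mm metal tabs on top; about 0.6 kg. Origin: centre of its underside, z up. Stands in the tray's front (-x) part, left or right half, square with the tray; 25 mm free either side along the tray's y, but only some 8 mm to the slim battery: take it across its 47 mm, near the top.
- capacitor: Screw-terminal capacitor: upright bare aluminium can, 51 mm diameter, 100 mm high, black top disc with two 5 mm high steel studs; about 0.3 kg. Origin: centre of its underside, z up; its yaw does not matter. Stands beside the block battery in the other half of the tray's front part; take it along the tray's y, near the top.
- slim_battery: Slim rechargeable battery, standing: plain black box, 24 (own x) x 97 (own y) x 51 mm high, a 5 mm metal tab near each end of its top; about 0.3 kg. Origin: centre of its underside, z up. Stands across the tray's back (+x) part behind the other two, length along the tray's y; take it across its 24 mm, fingertips 18 mm or more above its underside (clear of rims).
- tray: Fixed shallow aluminium tray, 160 (x) x 175 (y) x 15 mm, walls and floor 5 mm thick. Origin: centre of its underside, so the things in it stand 5 mm above the origin. Its back is its +x side.
- mat: Fixed black rubber mat, 200 (x) x 140 (y) x 2 mm, with a thin grey line along each long edge: the side area for the block battery and the capacitor. Origin: centre of its underside; top 2 mm above. It lies to one side of the tray (left or right).
- cradle: Fixed black charging cradle: recess 40 (x) x 113 (y) mm, its floor 6 mm above the origin; rim 6 mm thick, top at 14 mm; on its -x side a ledge of the same height with a green display, out to 56 mm. Origin: centre of the recess, at the cradle's underside. The slim battery goes in lengthwise along y, 8 mm free all round. Across the tray from the mat.
- cell: Bystander: single upright cylindrical cell, 33 mm diameter, 58 mm high with a 3 mm nub, black and steel, standing between the tray and the left-hand (+y) place. Origin: centre of its underside. Leave alone.
- reel: Bystander: small solder reel, white plastic flanges 38 mm diameter, 30 mm high, between the tray and the right-hand (-y) place. Origin: centre of its underside. Leave alone.
Mind the look-alikes: they are no part of the job. Leave any turquoise look-alike of the block_battery alone.

How it is judged:
On the way, in this order (a step that is already met when the one before it is completed fails the run):
1. block battery and capacitor both stand released on the mat, the slim battery still in its place in the tray (x of block_battery in the frame of mat between -0.085 and 0.085 m and y of block_battery in the frame of mat between -0.06 and 0.06 m and z of block_battery in the frame of mat between -0.004 and 0.008 m and angle between each of block_battery, capacitor's own z axis and vertical below 0.12 rad and x of capacitor in the frame of mat between -0.085 and 0.085 m and y of capacitor in the frame of mat between -0.06 and 0.06 m and z of capacitor in the frame of mat between -0.004 and 0.008 m and linear speed of each of block_battery, capacitor below 0.02 m/s and angular speed of each of block_battery, capacitor below 0.2 rad/s and contact force between each of block_battery, capacitor and the fingers below 0.1 N and distance of slim_battery from where it was at the start of the episode below 0.03 m), for 0.2 s.
2. slim battery sits released in the cradle's recess while the other two still stand on the mat (horizontal distance between slim_battery and cradle below 0.013 m and z of slim_battery in the frame of cradle between 0.002 and 0.0115 m and angle between slim_battery's own z axis and vertical below 0.1 rad and angle between the y axis of slim_battery and the y axis of cradle, either way round below 0.25 rad and linear speed of slim_battery below 0.02 m/s and angular speed of slim_battery below 0.2 rad/s and contact force between slim_battery and the fingers below 0.1 N and x of block_battery in the frame of mat between -0.085 and 0.085 m and y of block_battery in the frame of mat between -0.06 and 0.06 m and z of block_battery in the frame of mat between -0.004 and 0.008 m and angle between each of block_battery, capacitor's own z axis and vertical below 0.12 rad and x of capacitor in the frame of mat between -0.085 and 0.085 m and y of capacitor in the frame of mat between -0.06 and 0.06 m and z of capacitor in the frame of mat between -0.004 and 0.008 m), for 0.2 s.
At the end, for the whole second after the job is handed in: Slim battery upright on the floor of the cradle's recess (13 mm, 0.25 rad, either way round); block battery and capacitor upright in the tray within 15 mm of where each stood at the start, the battery square with the tray (0.25 rad); all three released and at rest (horizontal distance between slim_battery and cradle below 0.013 m and z of slim_battery in the frame of cradle between 0.002 and 0.0115 m and angle between each of slim_battery, block_battery, capacitor's own z axis and vertical below 0.1 rad and angle between the y axis of slim_battery and the y axis of cradle, either way round below 0.25 rad and distance of each of block_battery, capacitor from where it was at the start of the episode below 0.015 m and angle between the x axis of block_battery and the x axis of tray, either way round below 0.25 rad and linear speed of each of block_battery, capacitor, slim_battery below 0.02 m/s and angular speed of each of block_battery, capacitor, slim_battery below 0.2 rad/s and contact force between each of block_battery, capacitor, slim_battery and the fingers below 0.1 N); the robot touches nothing.
It fails at once if the cell or the reel is moved more than 20 mm (distance of any of cell, reel from where it was at the start of the episode above 0.02 m).
It fails at once if a battery or the capacitor is tipped over (angle between any of block_battery, capacitor, slim_battery's own z axis and vertical above 0.6 rad).
It fails at once if a battery or the capacitor is dropped (falls free faster than 0.6 m/s, some 20 mm) ((contact force between block_battery and the fingers below 0.1 N and linear speed of block_battery above 0.6 m/s) or (contact force between capacitor and the fingers below 0.1 N and linear speed of capacitor above 0.6 m/s) or (contact force between slim_battery and the fingers below 0.1 N and linear speed of slim_battery above 0.6 m/s)).
It also fails if it takes over 122 s, if anything falls off the work surface, if the arm or the gripper's body presses on something with over 40 N, if the wrist force passes 120 N, or if a joint passes its speed limit or range.

## Working session

There is one attempt and no reset: what is moved stays moved. The work goes in short steps, Python scripts to look and compute and a tool call to move; the robot and the scene stay as the last step left them, time stands still between calls to the robot, and variables do not carry over. Pictures are saved under pics/ and viewed, at most 14 in all, crops included, and the job is handed in when it is done.

Besides the shell and the picture viewer there is one more tool, called after ">>>" by a JSON object that holds its "name" and its "arguments". send_rows: Moves the arm, as the interface text tells. Its arguments: {"type":"object","properties":{"xyz":{"type":"array"},"dr":{"type":"array"},"jaw":{"type":"number"},"grip_force":{"type":"number"}},"required":["xyz","dr"]}

```bash
ls; mkdir -p pics; python3 - <<'E'
from bench import *
import cv2
print(get_state())
for n in ("scene","top"):
    cv2.imwrite(f"pics/{n}0.png",cv2.cvtColor(get_image(n),cv2.COLOR_RGB2BGR)); print(n,calibration(n))
print(calibration("wrist"))
try: print(nose_length)
except Exception as e: print(e)
E
```

```text
pics
{'time': 0.0, 'joint_positions': array([ 1.20911634,  0.32178075, -0.07006649,  1.45165373,  0.02262079,
        1.37082261, -0.05691812]), 'qd': array([ 0.00024568,  0.00060718, -0.00094018,  0.00096632, -0.00128319,
       -0.00025486, -0.00120985]), 'joint_torque': array([-4.00233339e-04, -4.91292715e+01, -4.04081466e-01, -3.12523162e+01,
       -6.38623768e-02,  4.37653530e-02,  1.90866399e-04]), 'position': array([ 0.23829531, -0.60418453,  0.23849948]), 'tool_rot': array([-3.08451719e+00, -5.86465617e-01,  7.43152815e-04]), 'ft_force': array([ 0.30442613,  0.42894376, -0.93872415]), 'torque': array([-0.04403909, -0.02013161,  0.00104259]), 'grip_force': 0.0, 'grip_width': 0.9997690426888595}
scene {'vfov': 53.69520499143328, 'cx': 273.76806597642076, 'cy': 208.58467366255599, 'rvec': array([ 2.0102904 ,  1.57675283, -0.55704449]), 'tvec': array([-0.12941595, -0.37482125,  1.16194431])}
top {'vfov': 53.4525074440001, 'cx': 284.7196358977949, 'cy': 204.5864183082841, 'rvec': array([ 2.20706254, -2.14040241,  0.1572139 ]), 'tvec': array([-0.02832546,  0.54653901,  0.78348594])}
{'vfov': 65.70646984690485, 'cx': 283.1589899536612, 'cy': 205.70620233616216, 'hand_eye': array([[ 5.02900310e-04, -9.59435102e-01, -2.81929127e-01,
         7.73705083e-02],
       [ 9.99999321e-01,  1.86085666e-04,  1.15051202e-03,
        -4.77545390e-04],
       [-1.05137864e-03, -2.81929515e-01,  9.59434544e-01,
        -1.44163318e-01],
       [ 0.00000000e+00,  0.00000000e+00,  0.00000000e+00,
         1.00000000e+00]])}
0.017
```

View pics/top0.png

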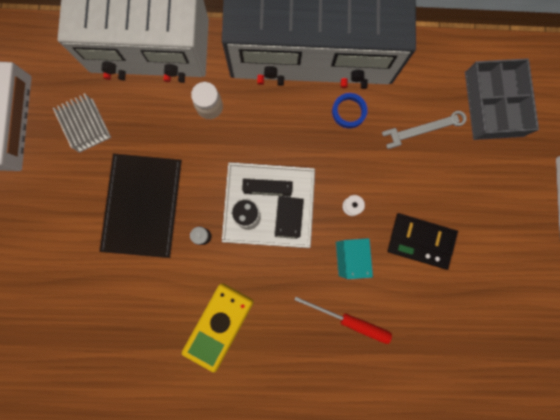

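View pics/scene0.png

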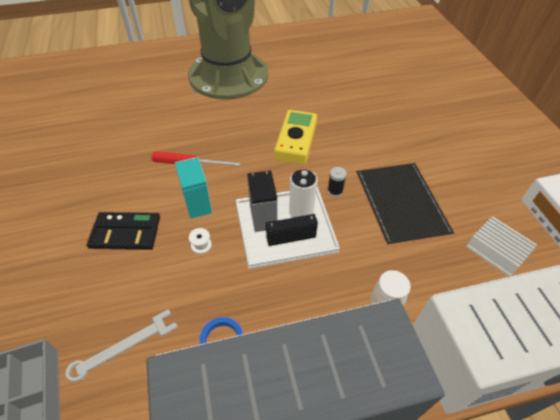

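Top view: tray at about px (268,205), with the capacitor at (244,213), block battery at (289,217) and slim battery at (268,187). Mat is at (141,205) on +y, cradle at (423,241) on -y, and the turquoise decoy at (355,258). The scene view agrees.

```bash
cat > h.py <<'E'
import numpy as np, cv2
from bench import *
from scipy.spatial.transform import Rotation as R
def foc(c): return 210/np.tan(np.radians(c["vfov"])/2)
def cast(name,px,z,state=None):
    "pixels -> world points on the plane z"
    c=calibration(name); p=(np.atleast_2d(px).astype(float)-[c["cx"],c["cy"]])/foc(c)
    if name=="wrist":
        T=c["hand_eye"]; th=np.linalg.norm(p,axis=1,keepdims=True)+1e-9
        d=np.hstack([p/th*np.sin(th),np.cos(th)])
        Rt=R.from_rotvec(state["tool_rot"]).as_matrix()
        o=Rt@T[:3,3]+state["position"]; d=d@(Rt@T[:3,:3]).T
    else:
        M=R.from_rotvec(c["rvec"]).as_matrix(); o=-M.T@c["tvec"]; d=np.hstack([p,np.ones((len(p),1))])@M
    return (o+d*((z-o[2])/d[:,2:]))[:,:2]
def rect(w):
    r=cv2.minAreaRect(w.astype(np.float32)*1000); (cx,cy),(a,b),ang=r
    return np.round([cx,cy,a,b,ang],1)
def blobs(mask,amin=60):
    n,l,s,_=cv2.connectedComponentsWithStats(mask.astype(np.uint8))
    out=[]
    for i in range(1,n):
        if s[i,4]>=amin:
            m=(l==i).astype(np.uint8); k=cv2.findContours(m,cv2.RETR_EXTERNAL,cv2.CHAIN_APPROX_NONE)[0][0][:,0]
            out.append((s[i],k))
    return out
def tomove(xy,z,yaw,s=None):
    "tool-axes shift (mm) and turn for TCP at xy,z pointing down, tool y axis at world angle yaw"
    s=s or get_state(); Rt=R.from_rotvec(s["tool_rot"])
    y=np.array([np.cos(yaw),np.sin(yaw),0]); best=None
    for sg in (1,-1):
        yy=y*sg; zz=np.array([0,0,-1.]); xx=np.cross(yy,zz)
        dr=(Rt.inv()*R.from_matrix(np.c_[xx,yy,zz])).as_rotvec()
        if best is None or np.linalg.norm(dr)<np.linalg.norm(best): best=dr
    return np.round(Rt.inv().apply(np.r_[xy,z]-s["position"])*1000,1),np.round(best,3)
E
python3 - <<'E'
from h import *
im=cv2.cvtColor(cv2.imread("pics/top0.png"),cv2.COLOR_BGR2RGB)
mx=im.max(2).astype(int); mn=im.min(2).astype(int)
dark=mx<45; white=(mn>150)
zs=[0.0,0.002,0.014,0.056,0.105]
for nm,m in (("dark",dark),("white",white)):
  for s,k in blobs(m):
    if s[1]>140 and s[1]<300 and s[0]>90 and s[0]<470:
      print(nm,s)
      for z in ([.104] if nm=="dark" and s[4]<1500 else [.002,.014]): print("   z",z,rect(cast("top",k,z)))
      if nm=="dark" and s[4]<1500: print("   z .056",rect(cast("top",k,.056)))
E
```

```text
dark [ 102  155   78  101 5895]
   z 0.002 [541.  276.2 130.6 194.9  86.6]
   z 0.014 [539.7 272.3 128.7 192.1  86.6]
dark [169 174  10  76  90]
   z 0.104 [520.8 186.6   2.2 133.6  86.5]
   z .056 [525.3 198.1   2.4 142.3  86.5]
dark [245 181  46  14 395]
   z 0.104 [569.1  22.1  80.7  20.4  87.8]
   z .056 [576.7  22.9  85.9  21.7  87.8]
dark [277 198  25  38 649]
   z 0.104 [517.9 -18.   38.   65.2  86.2]
   z .056 [522.2 -19.8  40.5  69.4  86.2]
dark [235 202  21  20 145]
   z 0.104 [524.7  60.3  36.6  30.5  79.7]
   z .056 [529.4  63.6  38.9  32.4  79.7]
dark [ 389  214   68   55 2030]
   z 0.002 [ 485.9 -293.5  125.9   79.8   75.2]
   z 0.014 [ 485.4 -289.2  124.1   78.6   75.2]
white [ 222  163   92   84 4110]
   z 0.002 [550.4  20.8 175.8 160.8  87.9]
   z 0.014 [549.   20.6 173.3 158.5  87.9]
white [343 196  21  19 276]
   z 0.002 [ 553.9 -152.1   35.9   41.1   46.1]
   z 0.014 [ 552.5 -149.8   35.4   40.5   46.1]
```

```bash
python3 - <<'E'
from h import *
im=cv2.imread("pics/top0.png")
cv2.imwrite("pics/top0c.png",cv2.resize(im[150:280,210:330],None,fx=5,fy=4.5,interpolation=cv2.INTER_CUBIC))
E
```

```text
(no output)
```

View pics/top0c.png

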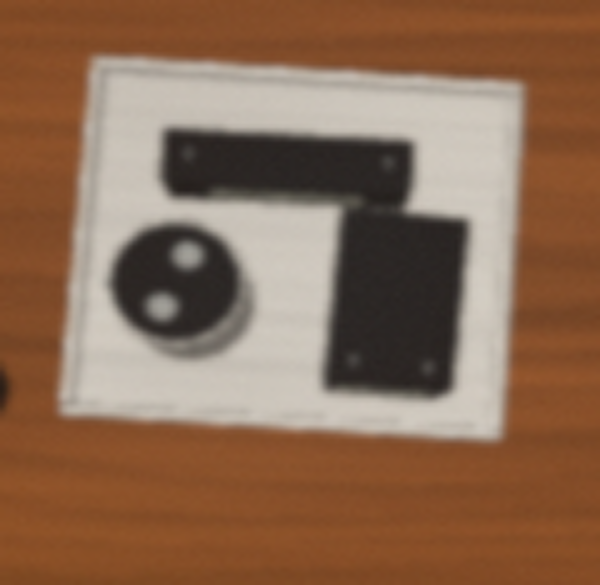

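```bash
python3 - <<'E'
from h import *
print(tomove([.48,-.29],.24,np.radians(-92.1)))
E
```

```text
(array([ 340.1, -203.6,   -1.1]), array([-0.002,  0.   ,  0.413]))
```

>>> {"name": "send_rows", "arguments": {"xyz": [[34,-20.4,0],[68,-40.8,0],[102,-61.2,0],[136,-81.6,0],[170,-102,0],[204,-122.4,0],[238,-142.8,0],[272,-163.2,0],[306,-183.6,0],[340,-204,0]], "dr": [[0,0,0.041],[0,0,0.083],[0,0,0.124],[0,0,0.165],[0,0,0.207],[0,0,0.248],[0,0,0.289],[0,0,0.33],[0,0,0.372],[0,0,0.413]]}}

```text
time: 0.93
position: [0.4805, -0.2883, 0.2393]
tool_rot: [3.141, -0.062, -0.001]
ft_force: [1.4, -0.6, -0.1]
grip_width: 1.0
grip_force: 0.0
```

```bash
python3 - <<'E'
from h import *
s=get_state(); im=get_image("wrist"); cv2.imwrite("pics/w1.png",im[:,:,::-1])
np.save("s1.npy",s,allow_pickle=True)
print(s["position"],s["tool_rot"],s["joint_positions"],s["time"])
for q in blobs(im.max(2)<50,300): print(q[0],rect(cast("wrist",q[1],.014,s)))
print(tomove([.53,.02],.24,np.radians(-92.1)))
E
```

```text
[ 0.48053487 -0.28830352  0.23933339] [ 3.14086394e+00 -6.18104727e-02 -6.36314227e-04] [ 0.76338722  0.14562204 -0.29842438  1.66955781  0.04420249  1.33330109
 -1.15262951] 0.9333
[ 55 111  24  17 333] [579.   -6.7  41.1  20.7  84.2]
[ 230  132  113   85 5623] [ 485.6 -290.9  119.8   77.8   75.2]
[ 26 145  32  62 884] [506.7  60.6  63.7  88.1  85.9]
[ 157  240   49   38 1114] [ 382.6 -147.9   70.3   53.7   88.1]
[ 362  240   49   38 1079] [ 371.8 -421.4   71.8   53.2   86.7]
[    0   244   560   176 40416] [ 216.9 -203.1  450.6 1187.8    8.9]
[ 465  366   54   54 1275] [   9.  -713.6   91.   181.    84.6]
[407 386  22  34 309] [  60.9 -527.3  112.1   38.5   19.3]
(array([  34.5, -299.8,    1.3]), array([-0.006, -0.004,  0.007]))
```

View pics/w1.png

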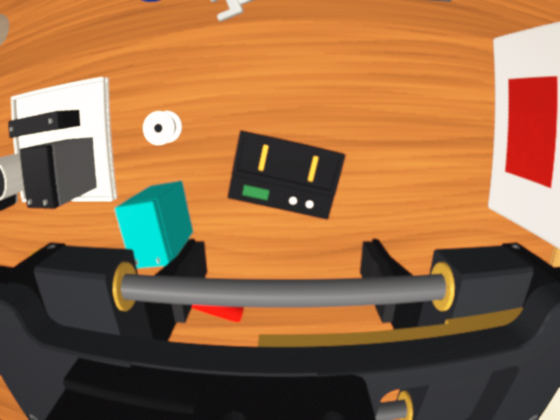

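Wrist view: cradle centred at about (286,175), gold contacts at (264,158) and (313,169), and the decoy at (155,225), all clear.

>>> {"name": "send_rows", "arguments": {"xyz": [[2,-31,0],[4,-62,0],[6,-93,0],[8,-124,0],[10,-155,0],[12,-186,0],[14,-217,0],[16,-248,0],[18,-279,0],[20,-308,0]], "dr": [[0,0,0.007],[0,0,0.007],[0,0,0.007],[0,0,0.007],[0,0,0.007],[0,0,0.007],[0,0,0.007],[0,0,0.007],[0,0,0.007],[0,0,0.007]]}}

```text
time: 1.82
position: [0.511, 0.0186, 0.2393]
tool_rot: [3.141, -0.068, -0.001]
ft_force: [0.2, 0.0, -0.2]
grip_width: 1.002
grip_force: 0.0
```

```bash
python3 - <<'E'
from h import *
s1=np.load("s1.npy",allow_pickle=True).item(); a=cv2.imread("pics/w1.png")[:,:,::-1].astype(int)
g=(a[...,0]>140)&(a[...,1]>110)&(a[...,2]<80); g[:,:235]=0; g[:,340:]=0; g[:130]=0; g[210:]=0
for q in blobs(g,20): print("gold",q[0],rect(cast("wrist",q[1],.0065,s1)))
s=get_state(); im=get_image("wrist"); cv2.imwrite("pics/w2.png",im[:,:,::-1]); np.save("s2.npy",s,allow_pickle=True)
print(s["position"],s["tool_rot"],s["time"])
for nm,m in (("dark",im.max(2)<60),("white",im.min(2)>170)):
  for q in blobs(m,250):
    if q[0][1]<230: print(nm,q[0],rect(cast("wrist",q[1],.104,s)),rect(cast("wrist",q[1],.056,s)),rect(cast("wrist",q[1],.015,s)))
E
```

```text
gold [235 130   5  20  51] [ 529.3 -236.5    4.7   22.3   86.5]
gold [ 244  130   96   22 1027] [ 525.6 -300.2  110.7   24.8   88. ]
gold [258 144  11  27 101] [ 506.8 -265.6    7.    31.6   74.8]
gold [308 156  11  26 104] [ 491.3 -323.4    6.9   31.2   75. ]
gold [331 180   9  30 135] [ 458.5 -350.9    9.9   36.2   87.7]
gold [235 201  44   9 220] [ 449.2 -254.5   52.5   10.1   87.8]
[0.51099004 0.01855158 0.23929587] [ 3.14072960e+00 -6.82810092e-02 -6.48063463e-04] 1.8167
dark [   50    90    92   148 10470] [553.1 205.6  99.6 143.6  86.9] [547.1 238.3 116.7 168.3  86.9] [542.  266.2 131.4 189.4  86.9]
dark [ 229  111   93   23 1821] [580.8  22.7  78.8  17.5  88.8] [579.6  23.9  92.4  20.5  88.8] [578.5  25.  104.   23.   88.8]
dark [ 297  149   53   78 3778] [520.5 -16.7  45.3  70.9  86.4] [508.9 -22.3  53.1  83.1  86.4] [498.9 -27.   59.7  93.5  86.4]
dark [ 461  153   78   73 3161] [ 511.2 -211.7   98.3   59.3   75.3] [ 498.  -250.8  115.1   69.4   75.3] [ 486.7 -284.1  129.6   78.1   75.3]
dark [ 212  167   48   48 1509] [521.7  61.   42.7  43.3  86.5] [510.3  68.8  50.   50.7  86.5] [500.5  75.4  56.3  57.   86.5]
dark [167 195  26  27 332] [510.3 112.2  23.3  19.2  38.6] [496.9 128.9  27.4  22.5  38.6] [485.5 143.   30.8  25.3  38.6]
white [458  20  65  28 578] [ 678.5 -197.6   23.8   88.4   18.1] [ 694.  -234.2   27.9  103.5   18.1] [ 707.3 -265.5   31.4  116.5   18.1]
white [  204    79   153   137 11506] [557.8  19.3 131.7 120.8  88. ] [552.6  19.9 154.4 141.5  88. ] [548.1  20.4 173.7 159.3  88. ]
white [403 127  37  34 915] [ 559.6 -109.7   30.5   37.2    0.7] [ 554.7 -131.2   35.8   43.6    0.7] [ 550.5 -149.6   40.3   49.     0.7]
white [155 207  25  26 479] [496.7 129.4  24.9  25.   53.1] [481.  149.   29.1  29.3  53.1] [467.6 165.7  32.8  33.   53.1]
```

View pics/w2.png

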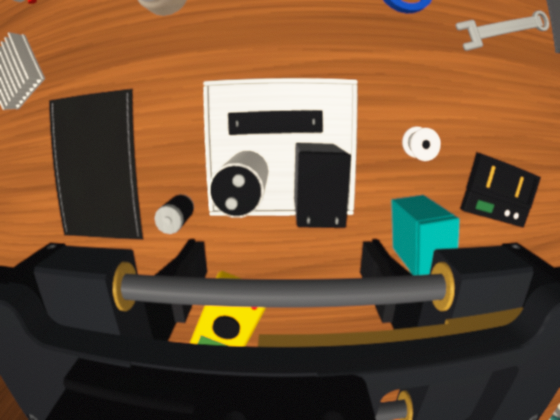

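Tray area seen: slim at (275,121), capacitor top at (238,189), block battery at (323,185), cell at (170,215), reel at (422,143). Wrist and top estimates agree within about 2 mm.

```bash
python3 - <<'E'
from h import *
print(tomove([.519,-.0175],.085,np.radians(-92.1)))
E
```

```text
(array([  9.3,  44. , 154.4]), array([-0.004, -0.   ,  0.001]))
```

```bash
python3 - <<'E'
from h import *
s=get_state();print(s["time"],s["position"],s["tool_rot"],s["qd"])
E
```

```text
1.8667 [0.51120953 0.02610631 0.23961999] [-3.13677339e+00  5.51519821e-02 -8.09959337e-04] [ 0.01847961 -0.01523223  0.01466349  0.00841052 -0.01719115  0.0118583
  0.13651485]
```

>>> {"name": "send_rows", "arguments": {"xyz": [[4,20,10],[9,40,30],[9,44,60],[9,44,85],[9,44,89],[9,44,89],[9,44,89],[9,44,89],[9,44,89],[9,44,89]], "dr": [[0,0,0],[0,0,0],[0,0,0],[0,0,0],[0,0,0],[0,0,0],[0,0,0],[0,0,0],[0,0,0],[0,0,0]], "jaw": 66, "grip_force": 25}}

```text
time: 2.7
position: [0.5193, -0.0273, 0.1519]
tool_rot: [3.14, -0.069, 0.004]
ft_force: [0.4, 0.2, 0.1]
grip_width: 0.758
grip_force: 0.0
```

```bash
python3 - <<'E'
from h import *
s=get_state(); im=get_image("wrist"); cv2.imwrite("pics/w3.png",im[:,:,::-1]); np.save("s3.npy",s,allow_pickle=True)
print(s["position"],s["tool_rot"],s["grip_width"])
print(tomove([.519,-.0175],.085,np.radians(-92.1)))
E
```

```text
[ 0.51931169 -0.02730855  0.15194906] [ 3.1402901  -0.06885142  0.00383743] 0.7584002088931563
(array([-0.7, -9.9, 66.7]), array([ 0.   , -0.002, -0.007]))
```

View pics/w3.png

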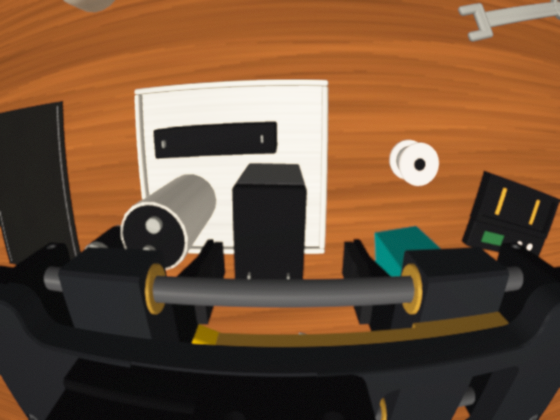

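Block battery top's back corners are at (234,186) and (306,186); the gripper centre column is 283, so it must shift about 9 mm to +y.

```bash
python3 - <<'E'
from h import *
s=np.load("s3.npy",allow_pickle=True).item(); im=cv2.imread("pics/w3.png").astype(int)
for r in (200,225): 
    x=np.where(im[r,215:325].max(1)<60)[0]+215; print(r,x.min(),x.max(),cast("wrist",[[x.min()-.5,r],[x.max()+.5,r]],.104,s))
print(im[150:200:3,270].max(1))
print(cast("wrist",[[234,186],[306,186]],.104,s))
E
```

```text
200 233 304 [[ 0.54525298  0.00302951]
 [ 0.54329133 -0.04131369]]
225 234 303 [[ 0.52889789  0.00384924]
 [ 0.52704923 -0.04029189]]
[ 30 130 247 247 223  64  60  58  59  61  58  59  19  27  29  29  29]
[[ 0.55404482  0.00136358]
 [ 0.55205861 -0.04246073]]
```

>>> {"name": "send_rows", "arguments": {"xyz": [[-1,-8.5,0],[-1,-8.5,10],[-1,-8.5,25],[-1,-8.5,40],[-1,-8.5,52],[-1,-8.5,60],[-1,-8.5,65],[-1,-8.5,67],[-1,-8.5,67],[-1,-8.5,67]], "dr": [[0,0,0],[0,0,0],[0,0,0],[0,0,0],[0,0,0],[0,0,0],[0,0,0],[0,0,0],[0,0,0],[0,0,0]]}}

```text
time: 3.58
position: [0.5183, -0.0189, 0.084]
tool_rot: [3.141, -0.069, 0.001]
ft_force: [0.4, -0.0, 0.3]
grip_width: 0.762
grip_force: 0.0
```

>>> {"name": "send_rows", "arguments": {"xyz": [[0,0,0],[0,0,0],[0,0,0],[0,0,0],[0,0,0],[0,0,0],[0,0,0],[0,0,0],[0,0,0],[0,0,0]], "dr": [[0,0,0],[0,0,0],[0,0,0],[0,0,0],[0,0,0],[0,0,0],[0,0,0],[0,0,0],[0,0,0],[0,0,0]], "jaw": 30}}

```text
time: 4.42
position: [0.5181, -0.0185, 0.0839]
tool_rot: [-3.141, 0.069, -0.001]
ft_force: [-0.7, 2.4, 5.0]
grip_width: 0.537
grip_force: 24.9
```

>>> {"name": "send_rows", "arguments": {"xyz": [[0,0,-4],[0,0,-12],[0,0,-25],[0,0,-45],[0,0,-70],[0,0,-95],[0,0,-115],[0,0,-128],[-2,-10,-134],[-4,-28,-135]], "dr": [[0,0,0],[0,0,0],[0,0,0],[0,0,0],[0,0,0],[0,0,0],[0,0,0],[0,0,0],[0,0,0],[0,0,0]]}}

```text
time: 5.25
position: [0.5148, 0.0067, 0.2189]
tool_rot: [3.138, -0.077, 0.0]
ft_force: [0.3, 0.4, -7.5]
grip_width: 0.54
grip_force: 24.8
```

>>> {"name": "send_rows", "arguments": {"xyz": [[-3,-28,0],[-8,-60,0],[-13,-94,0],[-18,-128,0],[-22,-162,0],[-26,-194,0],[-30,-222,0],[-32,-244,0],[-34,-258,0],[-34,-263,0]], "dr": [[0,0,0],[0,0,0],[0,0,0],[0,0,0],[0,0,0],[0,0,0],[0,0,0],[0,0,0],[0,0,0],[0,0,0]]}}

```text
time: 6.08
position: [0.4898, 0.277, 0.2171]
tool_rot: [-3.14, 0.061, 0.006]
ft_force: [-1.6, 0.7, -7.8]
grip_width: 0.541
grip_force: 24.8
```

>>> {"name": "send_rows", "arguments": {"xyz": [[0,0,6],[0,0,20],[0,0,42],[0,0,66],[0,0,88],[0,0,106],[0,0,118],[0,0,124],[0,0,128],[0,0,128]], "dr": [[0,0,0],[0,0,0],[0,0,0],[0,0,0],[0,0,0],[0,0,0],[0,0,0],[0,0,0],[0,0,0],[0,0,0]]}}

```text
time: 6.92
position: [0.4928, 0.2728, 0.0901]
tool_rot: [3.14, -0.071, -0.001]
ft_force: [0.6, 0.0, -8.0]
grip_width: 0.544
grip_force: 24.8
```

>>> {"name": "send_rows", "arguments": {"xyz": [[0,0,2],[0,0,4],[0,0,5.5],[0,0,6.5],[0,0,7.2],[0,0,8],[0,0,8.6],[0,0,9.2],[0,0,9.6],[0,0,9.6]], "dr": [[0,0,0],[0,0,0],[0,0,0],[0,0,0],[0,0,0],[0,0,0],[0,0,0],[0,0,0],[0,0,0],[0,0,0]]}}

```text
time: 7.75
position: [0.4927, 0.2735, 0.081]
tool_rot: [3.141, -0.069, 0.0]
ft_force: [-0.5, -0.2, -5.8]
grip_width: 0.539
grip_force: 24.8
```

>>> {"name": "send_rows", "arguments": {"xyz": [[0,0,0.4],[0,0,0.8],[0,0,1.2],[0,0,1.6],[0,0,1.6],[0,0,1.6],[0,0,1.6],[0,0,1.6],[0,0,1.6],[0,0,1.6]], "dr": [[0,0,0],[0,0,0],[0,0,0],[0,0,0],[0,0,0],[0,0,0],[0,0,0],[0,0,0],[0,0,0],[0,0,0]]}}

```text
time: 8.58
position: [0.4928, 0.2737, 0.0809]
tool_rot: [3.14, -0.069, 0.001]
ft_force: [-4.2, -2.7, 6.9]
grip_width: 0.539
grip_force: 24.9
```

Seated (force +6.9 N). I'll release and then rise.

>>> {"name": "send_rows", "arguments": {"xyz": [[0,0,0],[0,0,0],[0,0,0],[0,0,0],[0,0,0],[0,0,-5],[0,0,-20],[0,0,-45],[0,0,-75],[0,0,-105]], "dr": [[0,0,0],[0,0,0],[0,0,0],[0,0,0],[0,0,0],[0,0,0],[0,0,0],[0,0,0],[0,0,0],[0,0,0]], "jaw": 70}}

```text
time: 9.42
position: [0.4923, 0.2734, 0.1854]
tool_rot: [3.141, -0.069, -0.001]
ft_force: [0.8, 0.3, 0.8]
grip_width: 0.808
grip_force: 0.0
```

```bash
python3 - <<'E'
from h import *
print(get_state()["position"],get_state()["grip_width"],tomove([.523,.061],.17,np.radians(-92.3)))
E
```

```text
[0.4922697  0.27341336 0.18538916] 0.8080037009638761 (array([ 40. , 210.9,  15.4]), array([ 0.   ,  0.001, -0.004]))
```

>>> {"name": "send_rows", "arguments": {"xyz": [[1,20,-10],[2,50,-10],[4,85,-10],[5,120,-10],[6,155,-10],[8,185,-5],[9,205,0],[9,211,0],[9,211,0],[9,211,0]], "dr": [[0,0,0],[0,0,0],[0,0,0],[0,0,0],[0,0,0],[0,0,0],[0,0,0],[0,0,0],[0,0,0],[0,0,0]]}}

```text
time: 10.25
position: [0.4925, 0.0637, 0.1848]
tool_rot: [-3.14, 0.068, -0.001]
ft_force: [0.1, 0.5, 0.3]
grip_width: 0.806
grip_force: 0.0
```

```bash
python3 - <<'E'
from h import *
s=get_state(); im=get_image("wrist"); cv2.imwrite("pics/w4.png",im[:,:,::-1]); np.save("s4.npy",s,allow_pickle=True)
print(s["position"],s["tool_rot"],s["grip_width"])
for q in blobs(im.max(2)<60,250):
    if q[0][1]<240: print(q[0],rect(cast("wrist",q[1],.105,s)),rect(cast("wrist",q[1],.056,s)), cv2.minEnclosingCircle(cast("wrist",q[1],.105,s).astype(np.float32)))
print(tomove([.522,.061],.085,np.radians(-92.3)))
E
```

```text
[0.49253948 0.06365842 0.18480597] [-3.13994772e+00  6.81552451e-02 -1.10086031e-03] 0.8061628645906793
[    0    65   560   355 82314] [374.2  68.9 842.8 474.3  87.6] [ 331.5   70.8 1027.2  578.1   87.6] ((0.22652415931224823, 0.07582772523164749), 0.4293708801269531)
[ 270   88  111   26 2650] [577.6  30.9  76.5  17.4  88.8] [579.3  24.4  93.2  21.2  88.8] ((0.5776583552360535, 0.03108096681535244), 0.038694318383932114)
[ 511  146   49   77 2336] [ 512.8 -175.5   77.1   56.9   76. ] [ 500.4 -227.1   93.9   69.3   76. ] ((0.5118783712387085, -0.17567181587219238), 0.04717402905225754)
[ 254  150   63   62 2571] [522.   61.3  43.9  44.   87.6] [511.6  61.4  53.5  53.7  87.6] ((0.521966278553009, 0.06102989241480827), 0.022288134321570396)
[188 189  30  31 418] [510.  119.5  22.6  16.7  43.3] [497.  132.4  27.6  20.3  43.3] ((0.5074487924575806, 0.12214712053537369), 0.0121828718110919)
(array([29.5,  2.3, 99.9]), array([-0.001, -0.001, -0.002]))
```

View pics/w4.png

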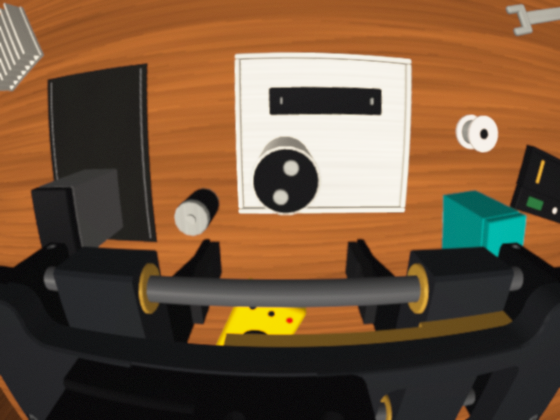

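Capacitor disc is centred at (286,181), giving world (0.522,0.061). Slim is at (325,101), and the block battery stands upright on the mat at left.

>>> {"name": "send_rows", "arguments": {"xyz": [[10,1,0],[20,2,0],[29,2.3,0],[29.5,2.3,10],[29.5,2.3,32],[29.5,2.3,60],[29.5,2.3,82],[29.5,2.3,94],[29.5,2.3,99],[29.5,2.3,100]], "dr": [[0,0,0],[0,0,0],[0,0,0],[0,0,0],[0,0,0],[0,0,0],[0,0,0],[0,0,0],[0,0,0],[0,0,0]]}}

```text
time: 11.13
position: [0.5212, 0.0589, 0.0832]
tool_rot: [-3.14, 0.069, 0.003]
ft_force: [0.2, -0.7, 0.3]
grip_width: 0.806
grip_force: 0.0
```

>>> {"name": "send_rows", "arguments": {"xyz": [[0,0,0],[0,0,0],[0,0,0],[0,0,0],[0,0,0],[0,0,0],[0,0,0],[0,0,0],[0,0,0],[0,0,0]], "dr": [[0,0,0],[0,0,0],[0,0,0],[0,0,0],[0,0,0],[0,0,0],[0,0,0],[0,0,0],[0,0,0],[0,0,0]], "jaw": 35}}

```text
time: 11.97
position: [0.5226, 0.0591, 0.0854]
tool_rot: [-3.141, 0.069, -0.003]
ft_force: [-0.8, 0.6, 6.4]
grip_width: 0.582
grip_force: 24.9
```

>>> {"name": "send_rows", "arguments": {"xyz": [[0,0,-4],[0,0,-14],[0,0,-32],[0,0,-54],[2,-8,-74],[6,-25,-84],[13,-50,-85],[21,-82,-85],[29,-114,-85],[37,-146,-85]], "dr": [[0,0,0],[0,0,0],[0,0,0],[0,0,0],[0,0,0],[0,0,0],[0,0,0],[0,0,0],[0,0,0],[0,0,0]]}}

```text
time: 12.8
position: [0.5652, 0.2033, 0.1694]
tool_rot: [3.14, -0.072, -0.001]
ft_force: [0.3, -0.3, -1.7]
grip_width: 0.58
grip_force: 24.9
```

>>> {"name": "send_rows", "arguments": {"xyz": [[7,-28,0],[12,-50,0],[16,-64,6],[17,-68.5,20],[17,-68.5,38],[17,-68.5,56],[17,-68.5,70],[17,-68.5,78],[17,-68.5,81],[17,-68.5,81]], "dr": [[0,0,0],[0,0,0],[0,0,0],[0,0,0],[0,0,0],[0,0,0],[0,0,0],[0,0,0],[0,0,0],[0,0,0]]}}

```text
time: 13.63
position: [0.5848, 0.2697, 0.0874]
tool_rot: [3.14, -0.07, -0.002]
ft_force: [0.6, -0.8, -1.8]
grip_width: 0.582
grip_force: 24.9
```

>>> {"name": "send_rows", "arguments": {"xyz": [[0,0,1],[0,0,2],[0,0,3],[0,0,4],[0,0,5],[0,0,5.8],[0,0,6.5],[0,0,7.2],[0,0,7.2],[0,0,7.2]], "dr": [[0,0,0],[0,0,0],[0,0,0],[0,0,0],[0,0,0],[0,0,0],[0,0,0],[0,0,0],[0,0,0],[0,0,0]]}}

```text
time: 14.47
position: [0.5856, 0.2708, 0.0824]
tool_rot: [3.141, -0.069, 0.002]
ft_force: [-2.2, -1.5, 5.2]
grip_width: 0.579
grip_force: 24.9
```

>>> {"name": "send_rows", "arguments": {"xyz": [[0,0,0],[0,0,0],[0,0,0],[0,0,0],[0,0,0],[0,0,-5],[0,0,-20],[0,0,-45],[0,0,-75],[0,0,-100]], "dr": [[0,0,0],[0,0,0],[0,0,0],[0,0,0],[0,0,0],[0,0,0],[0,0,0],[0,0,0],[0,0,0],[0,0,0]], "jaw": 72}}

```text
time: 15.3
position: [0.5855, 0.2711, 0.1843]
tool_rot: [-3.14, 0.069, -0.003]
ft_force: [1.6, -0.6, -0.2]
grip_width: 0.831
grip_force: 0.0
```

```bash
python3 - <<'E'
from h import *
im=get_image("top"); cv2.imwrite("pics/t2.png",im[:,:,::-1])
s=get_state(); print(s["position"],s["grip_width"],s["joint_positions"])
for a in (-2,): print(tomove([.535,.0235],.18,np.radians(a)),tomove([.535,.0235],.18,np.radians(178)))
E
```

```text
[0.58785532 0.27271597 0.19015955] 0.824504398372155 [ 0.05149739  0.41635747 -0.68744348  1.51254427  0.27173984  1.29882217
 -2.27932669]
(array([-41.9, 251.3,   8.6]), array([-0.011, -0.004,  1.562])) (array([-41.9, 251.3,   8.6]), array([-0.011, -0.004,  1.562]))
```

View pics/t2.png

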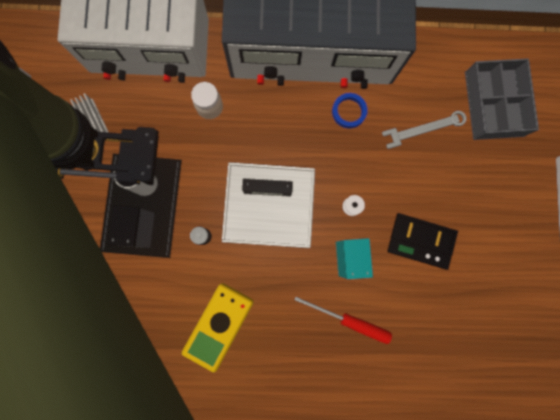

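Top view: capacitor (~140,180) and block battery (~128,228) both stand on the mat. The tray holds only the slim battery at (268,187).

>>> {"name": "send_rows", "arguments": {"xyz": [[0,10,0],[0,30,0],[1,55,0],[1,85,0],[1,115,0],[2,145,0],[2,175,0],[3,205,0],[3,230,0],[3,247,0]], "dr": [[0,0,-0.12],[0,0,-0.24],[0,0,-0.36],[0,0,-0.48],[0,0,-0.6],[0,0,-0.72],[0,0,-0.84],[0,0,-0.96],[0,0,-1.08],[0,0,-1.2]], "jaw": 48}}

```text
time: 16.18
position: [0.5775, 0.0201, 0.1823]
tool_rot: [2.627, 1.718, -0.0]
ft_force: [0.7, -0.3, 0.6]
grip_width: 0.551
grip_force: 0.0
```

>>> {"name": "send_rows", "arguments": {"xyz": [[0,0,0],[0,0,0],[0,0,0],[0,0,0],[0,0,0],[0,0,0],[0,0,0],[0,0,0],[0,0,0],[0,0,0]], "dr": [[0,0,-0.1],[0,0,-0.2],[0,0,-0.3],[0,0,-0.36],[0,0,-0.375],[0,0,-0.375],[0,0,-0.375],[0,0,-0.375],[0,0,-0.375],[0,0,-0.375]]}}

```text
time: 17.02
position: [0.5772, 0.0238, 0.1812]
tool_rot: [2.266, 2.176, -0.0]
ft_force: [0.7, 1.1, -0.0]
grip_width: 0.551
grip_force: 0.0
```

```bash
python3 - <<'E'
from h import *
s=get_state(); im=get_image("wrist"); cv2.imwrite("pics/w5.png",im[:,:,::-1]); np.save("s5.npy",s,allow_pickle=True)
print(s["position"],s["tool_rot"],s["grip_width"],s["joint_positions"],tomove([.578,.024],.046,np.radians(-2)))
E
```

```text
[0.57723774 0.02379716 0.18119613] [ 2.26561639e+00  2.17608486e+00 -1.71448291e-04] 0.5508045944527272 [ 0.66411242  0.32105418 -0.89331628  1.68837024  0.26162075  1.2579734
 -0.32597598] (array([  0.3,   0.7, 135.2]), array([ 0.   ,  0.   , -0.005]))
```

View pics/w5.png

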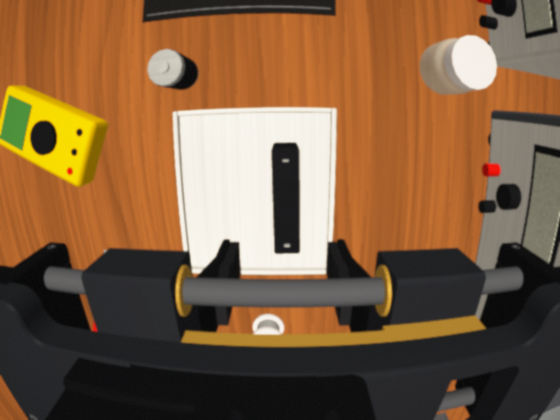

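```bash
python3 - <<'E'
from h import *
s=np.load("s5.npy",allow_pickle=True).item(); im=cv2.imread("pics/w5.png")
for q in blobs(im.max(2)<60,250):
    if 130<q[0][1]<200: print(q[0],rect(cast("wrist",q[1],.056,s)))
print(cast("wrist",[[285,159],[287,245]],.060,s))
E
```

```text
[ 273  144   26  108 2511] [579.6  27.3  96.5  21.1  88.8]
[497 184  24  25 515] [808.6  23.2  25.6  35.3  87.5]
[[ 0.5802331   0.0632824 ]
 [ 0.57908683 -0.01309116]]
```

Slim battery spans (273..299, 144..252), at world (0.5796,0.025). I'll descend onto it.

>>> {"name": "send_rows", "arguments": {"xyz": [[1,2.2,5],[1,2.2,20],[1,2.2,42],[1,2.2,66],[1,2.2,90],[1,2.2,110],[1,2.2,124],[1,2.2,132],[1,2.2,135],[1,2.2,135]], "dr": [[0,0,-0.01],[0,0,-0.01],[0,0,-0.01],[0,0,-0.01],[0,0,-0.01],[0,0,-0.01],[0,0,-0.01],[0,0,-0.01],[0,0,-0.01],[0,0,-0.01]]}}

```text
time: 17.9
position: [0.5795, 0.0248, 0.0459]
tool_rot: [-2.254, -2.188, 0.0]
ft_force: [-0.0, -0.2, 0.1]
grip_width: 0.553
grip_force: 0.0
```

>>> {"name": "send_rows", "arguments": {"xyz": [[0,0,0],[0,0,0],[0,0,0],[0,0,0],[0,0,0],[0,0,0],[0,0,0],[0,0,0],[0,0,0],[0,0,0]], "dr": [[0,0,0],[0,0,0],[0,0,0],[0,0,0],[0,0,0],[0,0,0],[0,0,0],[0,0,0],[0,0,0],[0,0,0]], "jaw": 10}}

```text
time: 18.73
position: [0.5798, 0.0246, 0.0467]
tool_rot: [2.254, 2.187, 0.0]
ft_force: [-1.3, -0.1, 6.4]
grip_width: 0.274
grip_force: 25.0
```

>>> {"name": "send_rows", "arguments": {"xyz": [[0,0,-3],[0,0,-9],[0,0,-20],[0,0,-36],[0,0,-54],[0,0,-70],[0,0,-80],[0,0,-85],[0,0,-85],[0,0,-85]], "dr": [[0,0,0],[0,0,0],[0,0,0],[0,0,0],[0,0,0],[0,0,0],[0,0,0],[0,0,0],[0,0,0],[0,0,0]]}}

```text
time: 19.57
position: [0.5791, 0.0244, 0.1307]
tool_rot: [-2.255, -2.188, 0.001]
ft_force: [-0.0, -0.3, -3.7]
grip_width: 0.269
grip_force: 25.0
```

```bash
python3 - <<'E'
from h import *
s=get_state(); print(s["position"],s["tool_rot"],s["grip_width"],s["joint_positions"])
print(tomove([.499,-.2945],.125,np.radians(-15)))
E
```

```text
[0.57913385 0.02444323 0.13073039] [-2.25452306e+00 -2.18759782e+00  9.79404031e-04] 0.26860177900370974 [ 0.6394409   0.37668212 -0.87415649  1.73861258  0.31122554  1.17295048
 -0.35304583]
(array([-321.2,  -70.5,    5.9]), array([-0.001,  0.   ,  0.232]))
```

>>> {"name": "send_rows", "arguments": {"xyz": [[-5,-1,0],[-18,-4,0],[-40,-9,0],[-68,-15,0],[-98,-21,0],[-130,-28,0],[-162,-35,0],[-194,-42,0],[-226,-49,0],[-256,-56,0]], "dr": [[0,0,0],[0,0,0.02],[0,0,0.04],[0,0,0.06],[0,0,0.09],[0,0,0.12],[0,0,0.15],[0,0,0.18],[0,0,0.21],[0,0,0.232]]}}

```text
time: 20.4
position: [0.5137, -0.2328, 0.1304]
tool_rot: [-2.496, -1.907, 0.002]
ft_force: [0.9, -0.5, -3.0]
grip_width: 0.271
grip_force: 25.0
```

```bash
python3 - <<'E'
from h import *
from scipy.spatial.transform import Rotation as R
s=get_state(); print(s["position"],s["tool_rot"],s["qd"].round(2))
print(tomove([.499,-.2945],.13,np.radians(-15)))
E
```

```text
[ 0.51371481 -0.23284     0.13041866] [-2.49613388 -1.90660184  0.00249623] [ 0.42  0.07  0.23 -0.12 -0.02  0.01  0.41]
(array([-63.4,   2. ,   0.5]), array([-0.001,  0.001, -0.004]))
```

>>> {"name": "send_rows", "arguments": {"xyz": [[-22,0,0],[-42,1,0],[-57,1,0],[-64,1,0],[-67,1,0],[-67,1,8],[-67,1,18],[-67,1,26],[-67,1,30],[-67,1,30]], "dr": [[0,0,0],[0,0,0],[0,0,0],[0,0,0],[0,0,0],[0,0,0],[0,0,0],[0,0,0],[0,0,0],[0,0,0]]}}

```text
time: 21.23
position: [0.4987, -0.2929, 0.0993]
tool_rot: [-2.488, -1.913, 0.001]
ft_force: [-0.4, 0.2, -3.7]
grip_width: 0.278
grip_force: 25.0
```

```bash
python3 - <<'E'
from h import *
s=get_state(); im=get_image("wrist"); cv2.imwrite("pics/w6.png",im[:,:,::-1]); np.save("s6.npy",s,allow_pickle=True)
print(s["position"],s["tool_rot"],tomove([.499,-.2945],.0475,np.radians(-15)))
E
```

```text
[ 0.49872022 -0.29290358  0.09928217] [-2.48831762e+00 -1.91257590e+00  1.19427382e-03] (array([-1.2,  0.2, 52.6]), array([-0.002, -0.001,  0.001]))
```

View pics/w6.png

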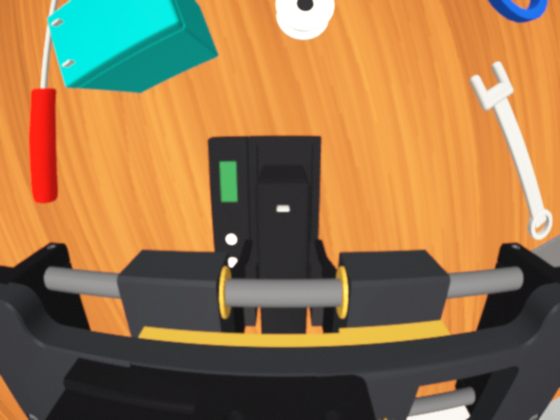

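```bash
python3 - <<'E'
from h import *
s=np.load("s6.npy",allow_pickle=True).item()
Rt=R.from_rotvec(s["tool_rot"]).as_matrix()
def rel(px,z):
    w=cast("wrist",px,z,s); return ((np.c_[w,np.full(len(w),z)]-s["position"])@Rt*1000).round(1)
print("cradle left,right,(far)",rel([[209,139],[320,137],[210,160],[321,160],[258,140]],.014))
z0=s["position"][2]-.0413
print("slim top far edge",rel([[259,180],[308,180]],z0+.051),"bottom far",rel([[262,166],[304,166]],z0))
a=cv2.imread("pics/w6.png"); print(a[150,200:330].max(1)); print(a[125:200,283].max(1))
cv2.imwrite("pics/w6c.png",cv2.convertScaleAbs(cv2.resize(a[125:255,195:335],None,fx=5,fy=4.5,interpolation=cv2.INTER_CUBIC),alpha=2.5))
E
```

```text
cradle left,right,(far) [[ 59.8 -53.3  85.5]
 [ 60.7  25.8  85.3]
 [ 44.5 -53.1  85.5]
 [ 44.2  26.8  85.3]
 [ 58.4 -17.9  85.4]]
slim top far edge [[ 49.5 -10.5  -9.6]
 [ 49.5  10.2  -9.7]] bottom far [[ 47.  -12.5  41.4]
 [ 47.   11.8  41.3]]
[242 241 241 240 239 238 233 210 141  72  49  47  46  45  48  48  49  48
  48  49  48  48  51  48  47  48  48  49  47  50  48  48  49  48  47  48
  47  49  48  47  48  48  48  47  47  46  43  39  41  45  48  48  47  48
  49  47  41  39  44  47  48  48  49  47  48  48  48  48  48  47  50  48
  47  49  49  49  48  48  49  48  47  47  49  48  48  49  48  49  48  47
  47  50  47  49  49  49  48  49  48  48  48  48  48  48  48  48  50  49
  49  49  49  43  40  44  47  48  48  48  49  60 122 198 234 241 242 241
 241 241 241 240]
[240 240 241 242 242 242 242 242 242 232 184 104  55  48  49  49  48  48
  48  50  46  49  48  49  49  48  49  48  49  48  49  48  49  49  48  49
  49  49  46  44  40  38  36  36  38  37  36  38  38  37  35  36  38  37
  38  39  39  40  45  45  47  47  48  47  47  48  47  48  47  47  46  46
  46  46  46]
```

View pics/w6c.png

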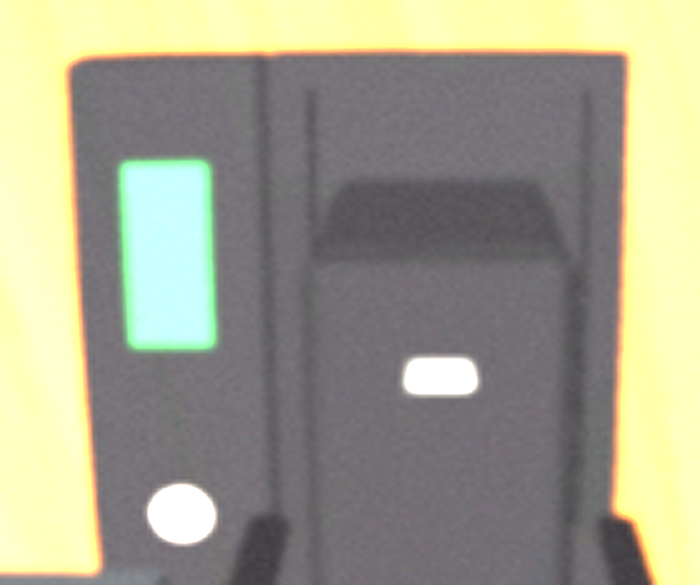

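The slim battery's underside (end at row 165, tool y ±12 mm) lines up with the recess (walls at columns 257 and 312) within about 1 mm, so I'll lower it.

>>> {"name": "send_rows", "arguments": {"xyz": [[-1,0.8,3],[-1,0.8,9],[-1,0.8,17],[-1,0.8,26],[-1,0.8,34],[-1,0.8,40],[-1,0.8,44],[-1,0.8,47],[-1,0.8,48],[-1,0.8,48]], "dr": [[0,0,0],[0,0,0],[0,0,0],[0,0,0],[0,0,0],[0,0,0],[0,0,0],[0,0,0],[0,0,0],[0,0,0]]}}

```text
time: 22.12
position: [0.5, -0.2957, 0.053]
tool_rot: [-2.492, -1.912, 0.0]
ft_force: [-0.7, -0.1, -2.8]
grip_width: 0.274
grip_force: 25.0
```

>>> {"name": "send_rows", "arguments": {"xyz": [[0,0,0.6],[0,0,1.2],[0,0,1.8],[0,0,2.4],[0,0,3],[0,0,3.6],[0,0,4.1],[0,0,4.5],[0,0,4.5],[0,0,4.5]], "dr": [[0,0,0],[0,0,0],[0,0,0],[0,0,0],[0,0,0],[0,0,0],[0,0,0],[0,0,0],[0,0,0],[0,0,0]]}}

```text
time: 22.95
position: [0.5, -0.2957, 0.0486]
tool_rot: [2.493, 1.912, -0.0]
ft_force: [0.4, -0.4, -3.6]
grip_width: 0.275
grip_force: 25.0
```

>>> {"name": "send_rows", "arguments": {"xyz": [[0,0,0.4],[0,0,0.8],[0,0,1.2],[0,0,1.6],[0,0,2.0],[0,0,2.3],[0,0,2.3],[0,0,2.3],[0,0,2.3],[0,0,2.3]], "dr": [[0,0,0],[0,0,0],[0,0,0],[0,0,0],[0,0,0],[0,0,0],[0,0,0],[0,0,0],[0,0,0],[0,0,0]]}}

```text
time: 23.78
position: [0.5, -0.2958, 0.0477]
tool_rot: [2.492, 1.912, -0.001]
ft_force: [-3.6, 1.3, 7.1]
grip_width: 0.273
grip_force: 25.0
```

>>> {"name": "send_rows", "arguments": {"xyz": [[0,0,0],[0,0,0],[0,0,0],[0,0,0],[0,0,0],[0,0,-4],[0,0,-16],[0,0,-40],[0,0,-72],[0,0,-105]], "dr": [[0,0,0],[0,0,0],[0,0,0],[0,0,0],[0,0,0],[0,0,0],[0,0,0],[0,0,0],[0,0,0],[0,0,0]], "jaw": 46}}

```text
time: 24.62
position: [0.4996, -0.2952, 0.1528]
tool_rot: [-2.491, -1.912, 0.0]
ft_force: [0.0, 0.0, 0.7]
grip_width: 0.525
grip_force: 0.0
```

>>> {"name": "send_rows", "arguments": {"xyz": [[0,0,-25],[0,0,-35],[0,0,-35],[0,0,-35],[0,0,-35],[0,0,-35],[0,0,-35],[0,0,-35],[0,0,-35],[0,0,-35]], "dr": [[0,0,0.1],[0,0,0.2],[0,0,0.3],[0,0,0.4],[0,0,0.5],[0,0,0.6],[0,0,0.7],[0,0,0.8],[0,0,0.9],[0,0,0.95]], "jaw": 70}}

```text
time: 25.45
position: [0.5003, -0.2956, 0.1876]
tool_rot: [3.091, 0.554, 0.002]
ft_force: [-0.1, -0.1, -0.5]
grip_width: 0.804
grip_force: 0.0
```

```bash
python3 - <<'E'
from h import *
im=get_image("top"); cv2.imwrite("pics/t3.png",im[:,:,::-1]); w=get_image("wrist"); cv2.imwrite("pics/t3b.png",np.hstack([cv2.resize(im,(400,300)),cv2.resize(w,(400,300))])[:,:,::-1])
s=get_state(); print(s["position"],s["tool_rot"],tomove([.4927,.2737],.185,np.radians(-92.5)))
E
```

```text
[ 0.50028812 -0.29558735  0.18748226] [3.09013544e+00 5.61035593e-01 1.32435576e-03] (array([ 193. , -535.6,    2. ]), array([ 0.001, -0.001,  0.403]))
```

View pics/t3b.png

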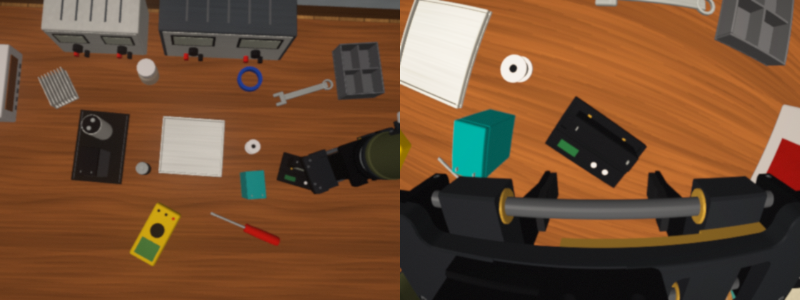

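Slim battery sits in the cradle recess (right half, about (595,138)), tray is empty, and both others stand on the mat. Now I'll fetch the block battery.

>>> {"name": "send_rows", "arguments": {"xyz": [[5,-14,0],[15,-42,0],[28,-78,0],[41,-114,0],[54,-150,0],[67,-186,0],[80,-222,0],[93,-258,0],[106,-294,0],[119,-330,0]], "dr": [[0,0,0.04],[0,0,0.08],[0,0,0.12],[0,0,0.16],[0,0,0.2],[0,0,0.24],[0,0,0.28],[0,0,0.32],[0,0,0.36],[0,0,0.403]]}}

```text
time: 26.38
position: [0.4953, 0.057, 0.1872]
tool_rot: [3.14, -0.069, 0.002]
ft_force: [1.3, -0.2, -0.0]
grip_width: 0.806
grip_force: 0.0
```

>>> {"name": "send_rows", "arguments": {"xyz": [[-1,-36,0],[-2,-72,0],[-4,-108,0],[-6,-144,0],[-8,-176,0],[-10,-202,0],[-12,-215,0],[-13,-218,0],[-13,-218,0],[-13,-218,0]], "dr": [[0,0,0],[0,0,0],[0,0,0],[0,0,0],[0,0,0],[0,0,0],[0,0,0],[0,0,0],[0,0,0],[0,0,0]]}}

```text
time: 27.22
position: [0.4925, 0.2722, 0.1864]
tool_rot: [3.14, -0.07, 0.0]
ft_force: [0.3, -0.3, -0.3]
grip_width: 0.804
grip_force: 0.0
```

```bash
python3 - <<'E'
from h import *
s=get_state(); print(s["position"],s["tool_rot"],s["grip_width"],s["qd"].round(3),tomove([.4927,.2737],.0835,np.radians(-92.5)))
E
```

```text
[0.49247241 0.27221621 0.18641512] [ 3.13965271e+00 -6.96996565e-02  3.60682489e-04] 0.804000235262876 [ 0.02  -0.003  0.013  0.006  0.002 -0.002 -0.007] (array([ 1.000e-01, -1.600e+00,  1.029e+02]), array([ 0.001, -0.   , -0.001]))
```

>>> {"name": "send_rows", "arguments": {"xyz": [[0,-1.5,4],[0,-1.5,16],[0,-1.5,36],[0,-1.5,58],[0,-1.5,78],[0,-1.5,92],[0,-1.5,101],[0,-1.5,105],[0,-1.5,105],[0,-1.5,105]], "dr": [[0,0,0],[0,0,0],[0,0,0],[0,0,0],[0,0,0],[0,0,0],[0,0,0],[0,0,0],[0,0,0],[0,0,0]]}}

```text
time: 28.05
position: [0.4927, 0.2752, 0.0819]
tool_rot: [-3.14, 0.069, -0.001]
ft_force: [0.1, 0.8, -0.0]
grip_width: 0.798
grip_force: 0.0
```

>>> {"name": "send_rows", "arguments": {"xyz": [[0,0,0],[0,0,0],[0,0,0],[0,0,0],[0,0,0],[0,0,0],[0,0,0],[0,0,0],[0,0,0],[0,0,0]], "dr": [[0,0,0],[0,0,0],[0,0,0],[0,0,0],[0,0,0],[0,0,0],[0,0,0],[0,0,0],[0,0,0],[0,0,0]], "jaw": 30}}

```text
time: 28.88
position: [0.4925, 0.2746, 0.0817]
tool_rot: [3.14, -0.07, 0.001]
ft_force: [-0.5, -2.4, 5.8]
grip_width: 0.538
grip_force: 24.9
```

>>> {"name": "send_rows", "arguments": {"xyz": [[0,0,-4],[0,0,-12],[0,0,-25],[0,0,-45],[0,0,-66],[0,0,-80],[0,0,-86],[0,0,-88],[0,0,-88],[0,0,-88]], "dr": [[0,0,0],[0,0,0],[0,0,0],[0,0,0],[0,0,0],[0,0,0],[0,0,0],[0,0,0],[0,0,0],[0,0,0]]}}

```text
time: 29.72
position: [0.4916, 0.2743, 0.1683]
tool_rot: [3.14, -0.069, -0.003]
ft_force: [-0.2, -0.6, -5.9]
grip_width: 0.534
grip_force: 24.9
```

```bash
python3 - <<'E'
from h import *
s=get_state(); print(s["position"],s["tool_rot"],s["grip_width"],tomove([.5181,-.0187],.084,np.radians(-92.5)))
E
```

```text
[0.49159054 0.27434408 0.16825166] [ 3.13974528e+00 -6.94814411e-02 -2.52925912e-03] 0.5339361649477199 (array([ 39.6, 291.5,  84.5]), array([ 0.001,  0.002, -0.001]))
```

>>> {"name": "send_rows", "arguments": {"xyz": [[1,8,0],[3,28,0],[8,60,0],[13,95,0],[17,130,0],[22,165,0],[27,200,0],[32,235,0],[36,264,0],[38,282,0]], "dr": [[0,0,0],[0,0,0],[0,0,0],[0,0,0],[0,0,0],[0,0,0],[0,0,0],[0,0,0],[0,0,0],[0,0,0]]}}

```text
time: 30.55
position: [0.5169, -0.0142, 0.1683]
tool_rot: [3.138, -0.077, -0.003]
ft_force: [1.0, 0.1, -7.5]
grip_width: 0.539
grip_force: 24.9
```

>>> {"name": "send_rows", "arguments": {"xyz": [[1,8,0],[1,9.8,4],[1,9.8,14],[1,9.8,30],[1,9.8,48],[1,9.8,62],[1,9.8,71],[1,9.8,75],[1,9.8,76],[1,9.8,76]], "dr": [[0,0,0],[0,0,0],[0,0,0],[0,0,0],[0,0,0],[0,0,0],[0,0,0],[0,0,0],[0,0,0],[0,0,0]]}}

```text
time: 31.38
position: [0.5185, -0.0175, 0.0934]
tool_rot: [-3.14, 0.067, -0.0]
ft_force: [0.3, 0.0, -6.7]
grip_width: 0.54
grip_force: 24.9
```

>>> {"name": "send_rows", "arguments": {"xyz": [[0,0,0.8],[0,0,1.6],[0,0,2.4],[0,0,3.2],[0,0,4],[0,0,4.7],[0,0,5.4],[0,0,6],[0,0,6],[0,0,6]], "dr": [[0,0,0],[0,0,0],[0,0,0],[0,0,0],[0,0,0],[0,0,0],[0,0,0],[0,0,0],[0,0,0],[0,0,0]]}}

```text
time: 32.22
position: [0.5183, -0.0183, 0.0873]
tool_rot: [3.141, -0.069, -0.0]
ft_force: [-0.1, 0.4, -7.1]
grip_width: 0.536
grip_force: 24.9
```

>>> {"name": "send_rows", "arguments": {"xyz": [[0,0,0.5],[0,0,1],[0,0,1.5],[0,0,2],[0,0,2.5],[0,0,3],[0,0,3.4],[0,0,3.8],[0,0,3.8],[0,0,3.8]], "dr": [[0,0,0],[0,0,0],[0,0,0],[0,0,0],[0,0,0],[0,0,0],[0,0,0],[0,0,0],[0,0,0],[0,0,0]]}}

```text
time: 33.05
position: [0.5184, -0.0184, 0.0847]
tool_rot: [3.14, -0.07, -0.0]
ft_force: [-4.6, -0.3, 5.1]
grip_width: 0.54
grip_force: 24.9
```

>>> {"name": "send_rows", "arguments": {"xyz": [[0,0,0],[0,0,0],[0,0,0],[0,0,0],[0,0,0],[0,0,-5],[0,0,-20],[0,0,-45],[0,0,-75],[0,0,-100]], "dr": [[0,0,0],[0,0,0],[0,0,0],[0,0,0],[0,0,0],[0,0,0],[0,0,0],[0,0,0],[0,0,0],[0,0,0]], "jaw": 65}}

```text
time: 33.88
position: [0.5185, -0.018, 0.1854]
tool_rot: [-3.141, 0.069, -0.001]
ft_force: [-0.2, -0.4, -0.1]
grip_width: 0.747
grip_force: 0.0
```

>>> {"name": "send_rows", "arguments": {"xyz": [[2,-12,0],[7,-38,0],[14,-74,0],[21,-110,0],[28,-146,0],[35,-182,0],[42,-218,0],[48,-254,0],[53,-280,0],[54.4,-292,0]], "dr": [[0,0,0],[0,0,0],[0,0,0],[0,0,0],[0,0,0],[0,0,0],[0,0,0],[0,0,0],[0,0,0],[0,0,0]], "jaw": 70}}

```text
time: 34.72
position: [0.5848, 0.2763, 0.1838]
tool_rot: [-3.137, 0.062, 0.001]
ft_force: [-1.0, -0.2, -0.1]
grip_width: 0.804
grip_force: 0.0
```

>>> {"name": "send_rows", "arguments": {"xyz": [[0,0,0],[0,0,0],[0,0,0],[0,0,0],[0,0,0],[0,0,0],[0,0,0],[0,0,0],[0,0,0],[0,0,0]], "dr": [[0,0,0],[0,0,0],[0,0,0],[0,0,0],[0,0,0],[0,0,0],[0,0,0],[0,0,0],[0,0,0],[0,0,0]]}}

```text
time: 35.55
position: [0.5855, 0.2709, 0.1836]
tool_rot: [3.141, -0.07, 0.0]
ft_force: [-0.9, 0.0, -0.1]
grip_width: 0.808
grip_force: 0.0
```

```bash
python3 - <<'E'
from h import *
s=get_state(); print(s["position"],s["tool_rot"],s["grip_width"],tomove([.5856,.2708],.083,np.radians(-92.5)))
E
```

```text
[0.58553676 0.27091739 0.18356107] [ 3.14075453e+00 -6.95303547e-02  1.40036852e-04] 0.8080805213697838 (array([1.000e-01, 1.000e-01, 1.006e+02]), array([ 0.   , -0.   , -0.001]))
```

>>> {"name": "send_rows", "arguments": {"xyz": [[0,0,4],[0,0,16],[0,0,36],[0,0,58],[0,0,76],[0,0,90],[0,0,98],[0,0,100],[0,0,100],[0,0,100]], "dr": [[0,0,0],[0,0,0],[0,0,0],[0,0,0],[0,0,0],[0,0,0],[0,0,0],[0,0,0],[0,0,0],[0,0,0]]}}

```text
time: 36.38
position: [0.586, 0.2715, 0.0844]
tool_rot: [-3.14, 0.069, -0.002]
ft_force: [-0.9, -0.3, 0.9]
grip_width: 0.805
grip_force: 0.0
```

>>> {"name": "send_rows", "arguments": {"xyz": [[0,0,0],[0,0,0],[0,0,0],[0,0,0],[0,0,0],[0,0,0],[0,0,0],[0,0,0],[0,0,0],[0,0,0]], "dr": [[0,0,0],[0,0,0],[0,0,0],[0,0,0],[0,0,0],[0,0,0],[0,0,0],[0,0,0],[0,0,0],[0,0,0]], "jaw": 35}}

```text
time: 37.22
position: [0.5858, 0.2712, 0.084]
tool_rot: [-3.141, 0.069, -0.001]
ft_force: [0.4, 1.1, 4.3]
grip_width: 0.579
grip_force: 25.0
```

>>> {"name": "send_rows", "arguments": {"xyz": [[0,0,-4],[0,0,-12],[0,0,-25],[0,0,-45],[0,0,-66],[0,0,-80],[0,0,-86],[0,0,-88],[0,0,-88],[0,0,-88]], "dr": [[0,0,0],[0,0,0],[0,0,0],[0,0,0],[0,0,0],[0,0,0],[0,0,0],[0,0,0],[0,0,0],[0,0,0]]}}

```text
time: 38.05
position: [0.585, 0.2705, 0.1704]
tool_rot: [3.14, -0.069, -0.002]
ft_force: [0.0, -0.2, -1.4]
grip_width: 0.575
grip_force: 25.0
```

```bash
python3 - <<'E'
from h import *
s=get_state(); print(s["position"],s["tool_rot"],s["grip_width"],tomove([.5224,.060],.086,np.radians(-92.5)))
E
```

```text
[0.58502147 0.27047881 0.17039664] [ 3.13981623e+00 -6.94907372e-02 -2.42964995e-03] 0.5746585856584353 (array([-53.1, 213. ,  84.7]), array([ 0.001,  0.002, -0.001]))
```

>>> {"name": "send_rows", "arguments": {"xyz": [[-2,8,0],[-7,28,0],[-15,60,0],[-23,94,0],[-31,126,0],[-39,156,0],[-46,182,0],[-51,202,0],[-53,211,0],[-53.5,213,0]], "dr": [[0,0,0],[0,0,0],[0,0,0],[0,0,0],[0,0,0],[0,0,0],[0,0,0],[0,0,0],[0,0,0],[0,0,0]]}}

```text
time: 38.88
position: [0.5219, 0.0576, 0.1708]
tool_rot: [3.139, -0.076, -0.002]
ft_force: [0.0, 0.4, -2.8]
grip_width: 0.581
grip_force: 25.0
```

>>> {"name": "send_rows", "arguments": {"xyz": [[0,0,2],[0,0,8],[0,0,20],[0,0,36],[0,0,52],[0,0,64],[0,0,71],[0,0,75],[0,0,77],[0,0,77]], "dr": [[0,0,0],[0,0,0],[0,0,0],[0,0,0],[0,0,0],[0,0,0],[0,0,0],[0,0,0],[0,0,0],[0,0,0]]}}

```text
time: 39.72
position: [0.5228, 0.0609, 0.0944]
tool_rot: [-3.141, 0.069, 0.0]
ft_force: [0.3, -0.3, -1.3]
grip_width: 0.58
grip_force: 25.0
```

>>> {"name": "send_rows", "arguments": {"xyz": [[0,0,0.8],[0,0,1.6],[0,0,2.4],[0,0,3.2],[0,0,4],[0,0,4.6],[0,0,5.2],[0,0,5.6],[0,0,5.6],[0,0,5.6]], "dr": [[0,0,0],[0,0,0],[0,0,0],[0,0,0],[0,0,0],[0,0,0],[0,0,0],[0,0,0],[0,0,0],[0,0,0]]}}

```text
time: 40.55
position: [0.5226, 0.0606, 0.0889]
tool_rot: [3.141, -0.069, -0.0]
ft_force: [-0.9, -0.8, -2.4]
grip_width: 0.582
grip_force: 25.0
```

>>> {"name": "send_rows", "arguments": {"xyz": [[0,0,0.5],[0,0,1],[0,0,1.5],[0,0,2],[0,0,2.5],[0,0,3],[0,0,3.4],[0,0,3.4],[0,0,3.4],[0,0,3.4]], "dr": [[0,0,0],[0,0,0],[0,0,0],[0,0,0],[0,0,0],[0,0,0],[0,0,0],[0,0,0],[0,0,0],[0,0,0]]}}

```text
time: 41.38
position: [0.5231, 0.0607, 0.0869]
tool_rot: [3.14, -0.069, 0.001]
ft_force: [-3.5, -1.0, 9.1]
grip_width: 0.577
grip_force: 24.9
```

Seated. I'll release, rise and back off, then check.

>>> {"name": "send_rows", "arguments": {"xyz": [[0,0,0],[0,0,0],[0,0,0],[0,0,0],[0,0,0],[0,0,0],[0,0,-5],[0,0,-20],[0,0,-45],[0,0,-75]], "dr": [[0,0,0],[0,0,0],[0,0,0],[0,0,0],[0,0,0],[0,0,0],[0,0,0],[0,0,0],[0,0,0],[0,0,0]], "jaw": 64}}

```text
time: 42.22
position: [0.5213, 0.0605, 0.1602]
tool_rot: [-3.14, 0.069, 0.005]
ft_force: [-0.0, -0.4, 0.9]
grip_width: 0.738
grip_force: 0.0
```

>>> {"name": "send_rows", "arguments": {"xyz": [[0,0,-30],[0,0,-60],[-10,0,-80],[-10,30,-80],[-10,42,-80],[-10,42,-80],[-10,42,-80],[-10,42,-80],[-10,42,-80],[-10,42,-80]], "dr": [[0,0,0],[0,0,0],[0,0,0],[0,0,0],[0,0,0],[0,0,0],[0,0,0],[0,0,0],[0,0,0],[0,0,0]]}}

```text
time: 43.05
position: [0.5107, 0.0203, 0.2404]
tool_rot: [-3.14, 0.066, 0.001]
ft_force: [-0.4, -0.2, -0.7]
grip_width: 0.739
grip_force: 0.0
```

```bash
python3 - <<'E'
from h import *
s=get_state(); im=get_image("wrist"); cv2.imwrite("pics/w9.png",im[:,:,::-1])
print(s["position"],s["ft_force"],s["grip_force"])
for q in blobs(im.max(2)<60,250):
    if q[0][1]<230: print(q[0],rect(cast("wrist",q[1],.104,s)),rect(cast("wrist",q[1],.014,s)))
E
```

```text
[0.51069658 0.02028116 0.24039689] [-0.4212953  -0.2246057  -0.65875921] 0.0
[   52    89    91   149 10541] [553.1 206.4  99.9 143.7  86.8] [542.  267.  131.9 189.8  86.8]
[ 300  144   53   82 3808] [522.3 -17.7  45.3  73.9  86.9] [501.2 -28.9  59.8  97.5  86.9]
[ 462  153   89   73 3522] [ 507.7 -224.1  124.3   59.4   75.1] [ 482.  -301.6  164.2   78.4   75.1]
[ 213  167   49   48 1500] [521.   61.5  43.6  43.4  86.9] [499.6  75.7  57.5  57.3  86.9]
[168 195  27  26 329] [510.4 113.3  23.5  19.2  42.3] [485.6 144.   31.1  25.4  42.3]
```

View pics/w9.png

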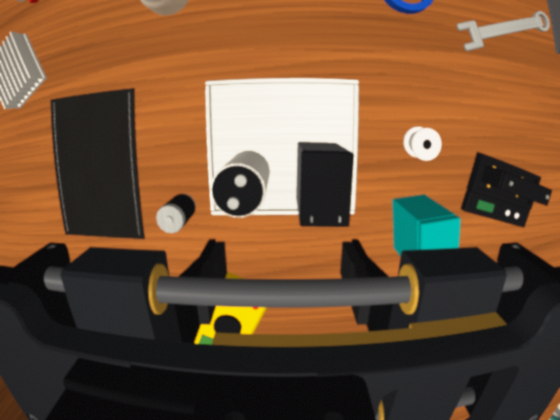

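The capacitor (238,190) and block battery (325,184) are within about 2 mm of their starting spots. The slim battery sits in the cradle (505,188), and the cell and reel have not moved.

```bash
python3 -c "
from bench import *
print(close_job())"
```

```text
the job is handed in; nothing more can be done
None
```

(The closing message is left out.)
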